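# Close a gasketed case with its draw latch

### The arm

A 6-joint arm with a two-finger parallel gripper is mounted at the origin on a cart in front of the work surface, level with it; the furniture and walls round the work are solid. World frame = base frame: x ahead of the robot, y to its left, z up, the work surface at z = 0. Lengths are in m, angles in rad, forces in N, time in s.
With the tool pointing down it reaches from about 0.375 to 0.825 m from the base axis. Payload 5.5 kg.
Tool frame: the origin (TCP) lies at the very end of the fingers, on their centre line; the grasp point (between the pads) lies 19 mm behind it; z points along the fingers, y is the direction in which the jaws open and shut (so a half turn about z gives the same grasp; the last joint's range is limited). The gripper opens to 85 mm and grips with 20 to 120 N. Pads are 22 mm wide; open, the fingers measure 114 mm over their backs; the gripper's body (76 mm by 85 mm) begins 54 mm behind the grasp point. The pads swing forward as they close: fully open they stand 13 mm farther back than shut.
Start: joints at [1.254, 0.314, -0.047, 1.21, 0, 1.571], TCP at [0.187, 0.57, 0.231] pointing down, gripper open.
Joint ranges: [-2.67, 2.67], [-0.69, 1.73], [-1.03, 1.25], [-2.08, 2.16], [-1.42, 1.45], [-3.14, 3.14]. Speed limits (rad/s): [2.39, 2.39, 3.01, 3.14, 3.14, 3.14].

### API

Orientations are given as [roll, pitch, yaw] about the fixed x, y, z axes, in that order (R = Rz(yaw) Ry(pitch) Rx(roll)).
In Python, from bench import sensors, cams, r, models gives the robot as it stands.
- The arm moves only by the tool step_arm, never from a script. Its argument "commands" is text: rows parted by semicolons, each of 7 numbers parted by spaces: the opening, from 0 (shut) to 1 (fully open), then the shift along the tool's x, y, z in cm, then the turn, a rotation vector about the tool's x, y, z in degrees. A call has 1 to 8 rows; each row shifts and turns the commanded pose from where the row before left it, along the tool's axes as they then stand; what a row does not reach is not made up. A row lasts 1/10 s, in which the tool goes at most 50 mm and 8.59 degrees, less where a joint would pass 70% of its speed; a pose out of reach is approached as far as the arm can. A call with a gripper value outside its range is refused whole. The fingers move at their own pace and stop on an object; "force" is the grip in N (left out, the last holds). Time passes only in rows, so rows that do not move let the fingers close. It gives the time, the measured TCP pose, the force and the opening at its end, in the units of the state.
- sensors.read_state(): the state, without advancing time (a new reading comes with each control period).
- cams.get_image(name): name is "scene" or "top" or "wrist"; returns a dict with "pixels" (420x560x3 uint8, red, green, blue), "fx", "fy", "cx", "cy" (pixels), "xyz" and "rotation" of the camera in the world; the wrist camera has in their place "T_tool_cam" (4x4, takes a point from camera to tool coordinates, whose origin is the TCP and whose axes are the flange's). Camera axes: x right, y down, z forward; pixel columns grow to the right and rows downward; lengths in m; the calibration is good to about 2 mm. A picture is of the moment at which its call begins: read the wrist's pose just before it. There is no depth.
- r.job_done(): hands the job in, once; it reports no verdict.
Trained networks look in the newest picture that a camera, given by its name, has taken for a name from the list of things; names that differ only in an ending like _2 or _b are one class to them, and where a whole thing is asked for, a point or a joint stands for the part that bears it (a point fixed in the world has none). Each returns a list of dicts, best first, with "score" (0 to 1); they miss things now and then, are a little off and sometimes report something else, mostly with a low value. They report only what shows in the picture. A call takes as long as a camera call.
- models.recognise(target, camera): "point" ([row, column] in pixels, amid what is visible of it).
- models.pinpoint(target, camera): "point" ([row, column] in pixels: a listed point, or the origin of a listed thing).
The state is a dict: "time": time; "q": joint angles; "qd": joint speeds; "tau": joint torques, N m; "eef_pos": TCP position; "tool_rot": TCP orientation; "contact_force": force on the tool from outside, world axes, zero at the start; "ft_torque": the same for the moment, N m; "width": finger opening in m.
Only numpy, scipy, OpenCV 4.12 (cv2) and the standard library are available. Lean on these libraries where they do the work, as an engineer would, in place of code of your own. Each camera call takes 0.05 s, during which the arm holds its last target.

### The job

The green case stands with its closing edge up and its lid held ajar by a springy gasket. Throw the latch's wire loop over to the lid and get its bar down behind the keeper, then swing the lever back and press it down over centre until it lies home on its rubber buffer, keeping a steady push of about 20 N on the lever for half a second before you let go. Never push on the case or any part of its latch with more than 25 N, and leave the things round it where they are.

Things in the scene. Friction and masses are not known exactly. Their poses are not given: they have to be found in the camera images.
- case: Green case with its lid, fixed to the bench: 150 mm deep (x), 200 mm wide (y), 110 mm high, standing on its hinge edge. Origin: on the bench, mid-width, 80 mm behind the near face. x points from the body (x -80 to 20 mm) to the lid, away from the robot at yaw 0; z up. The latch on top moves in the vertical plane y = 0.
- latch_pivot (a point): Axis of the lever, on top of the case, 10 mm above the case's top face and 10 mm to -x of the case's origin. The axis runs along the case's y. Axes as the case's.
- lever: Steel lever, plate 22 mm wide, 4 mm thick, 60 mm long; origin on its axis, the lever points along its own -x; its z is the face on top when shut (6 mm from the axis; underside 2 mm). Angle a about the case's +y: 0 flat along the case's -x (shut), 1.57 upright, 2.05 its stop, leaning to the lid. Starts at 1.1 to 1.45; slight friction (0.06 N m), so it stays where it is put.
- lever_end (a point): Middle of the lever's free end, 60 mm from the axis, on the face that is on top when shut. Axes as the lever's.
- lever_press (a point): Point on the lever's top face 50 mm from the axis, good to press. With the loop hooked it takes up to about 10 N, most near a = 0.8; below 0.2 the latch is over centre and pulls itself down. A rubber buffer stops it somewhere between a = +0.08 and -0.18: its height differs by 10 mm from start to start and is not given; the rubber yields about 1 mm per 20 N.
- loop_hinge (a point): The wire loop's own hinge, on the lever: 18 mm from the lever's axis and 0.20 rad under the lever's line, so 18*cos(a-0.2) mm to -x of the axis and 18*sin(a-0.2) mm above it. The loop turns freely, about the case's y, and falls under its weight.
- loop_bar (a point): Middle of the loop's cross bar (4 mm thick, 31 mm long), 74 mm from the loop's hinge; a 4 mm side wire at each end. At the start thrown back to the robot's side, 0.5 to 0.6 rad below the lever's direction, its limit, so leaning the lever alone will not tip it over. Pushed past upright towards the lid it falls by itself, within 1 s, on the keeper's top or just behind it.
- keeper_seat (a point): Where the bar's centre sits when hooked, 9 mm above the lid's top, 2 mm behind (+x of) the back face of the keeper post. Axes as the lid's. Hooked: bar at most 4 mm to -x of this point, at most 2 mm above it. A bar dropped behind the keeper lies about 4 to 5 mm below it.
- keeper_lip (a point): Far upper edge of the keeper's lip (post and lip 18 mm wide, 18 mm long in x): 2 mm to +x of the seat and 7.5 mm above it; the lip's underside is 2.5 mm above the seat. Leaning the lever to a = 1.8 or more with the loop thrown over carries the bar past this edge, and it drops behind.
- lid (a joint): Lid angle (rad) about its hinge along the bottom edge: 0 hard shut, about 0.056 pushed ajar by the gasket (6 mm gap at the top), as at the start. It gives under a push and springs back; the closed latch holds it below 0.024.
- transformer: Bystander: small grey transformer 36x62x43 mm; origin at its underside.
- fuse_box: Bystander: small flat cream box with a yellow label, 35x53x14 mm; origin at its underside.
- battery_9v: Bystander: black and brass block battery 49x18x26 mm; origin at its underside.

How it is judged:
On the way, in this order (a step that is already met when the one before it is completed fails the run):
1. the loop's bar is down behind the keeper, with the lever still up (x of loop_bar in the frame of keeper_seat above -0.004 m and z of loop_bar in the frame of keeper_seat between -0.012 and 0.002 m and angle between the z axis of lever and the z axis of case, either way round above 0.9 rad), for 0.2 s.
2. the lever is down on its buffer and is pressed with a firm push of 15 N or more for 0.4 s, the lid drawn shut (angle between the z axis of lever and the z axis of case, either way round below 0.25 rad and value of joint lid below 0.028 rad and contact force between the fingers and lever above 15 N), for 0.4 s.
At the end, for the whole second after the job is handed in: The lever lies shut and at rest (within 0.2 rad of flat), the loop's bar is hooked behind the keeper (under its lip), and the lid is drawn to less than 0.024 rad (x of loop_bar in the frame of keeper_seat above -0.004 m and z of loop_bar in the frame of keeper_seat between -0.012 and 0.002 m and angle between the z axis of lever and the z axis of case, either way round below 0.2 rad and value of joint lid below 0.024 rad and angular speed of lever below 0.1 rad/s); the robot touches nothing.
It fails at once if the robot pushes on the case, lid or latch with more than 27 N (contact force between any of the fingers, the arm and case above 27 N).
It fails at once if a thing beside the case is moved by more than 3 cm (distance of any of transformer, fuse_box, battery_9v from where it was at the start of the episode above 0.03 m).
It also fails if it takes over 64 s, if anything falls off the work surface, if the arm or the gripper's body presses on something with over 40 N, if the wrist force passes 120 N, or if a joint passes its speed limit or range.

## Working session

There is one attempt and no reset: what is moved stays moved. The work goes in short steps, Python scripts to look and compute and a tool call to move; the robot and the scene stay as the last step left them, time stands still between calls to the robot, and variables do not carry over. Pictures are saved under pics/ and viewed, and the job is handed in when it is done.

Besides the shell and the picture viewer there is one more tool, called after "Emit:" by a JSON object that holds its "fn" and its "kwargs". step_arm: Moves the arm, as the interface text tells. Its arguments: {"type":"object","properties":{"commands":{"type":"string"},"force":{"type":"number"}},"required":["commands"]}

```bash
ls; mkdir -p pics; python3 - <<'E'
from bench import sensors,cams,r,models
import cv2
s=sensors.read_state(); print(s)
for n in ["scene","top","wrist"]:
    im=cams.get_image(n); cv2.imwrite(f"pics/{n}0.png",im["pixels"][:,:,::-1])
    print(n,{k:v for k,v in im.items() if k!="pixels"})
    for t in ["case","latch_pivot","lever_end","lever_press","loop_hinge","loop_bar","keeper_seat","keeper_lip","transformer","fuse_box","battery_9v"]:
        print(t,[(x["point"],round(x["score"],2)) for x in models.pinpoint(t,n)[:2]])
E
```

```text
pics
{'time': 0.0, 'q': array([ 1.25399606e+00,  3.14234964e-01, -4.80466279e-02,  1.21019257e+00,
       -2.88842185e-05,  1.57080327e+00]), 'qd': array([-0.00024014, -0.00118333,  0.00127046, -0.00161331,  0.00045388,
       -0.0003571 ]), 'tau': array([-3.38441867e-03, -5.39592826e+01,  3.39747190e+01,  1.93616340e-02,
       -2.54866336e-04,  4.01496308e-06]), 'eef_pos': array([0.1867516 , 0.56960831, 0.23044342]), 'tool_rot': array([-3.13991482e+00,  2.88958251e-05,  2.82478550e+00]), 'contact_force': array([-0.48880167, -0.67663023,  0.36685857]), 'ft_torque': array([ 0.00458442, -0.0079776 , -0.01294236]), 'width': 0.08516372683049415}
scene {'fx': 491.2218585123183, 'fy': 491.2218585123183, 'cx': 276.5410993003872, 'cy': 203.38414454501225, 'xyz': array([-0.23263582, -0.53279114,  1.2533228 ]), 'rotation': array([-2.4580794 ,  0.01866879, -1.0216102 ])}
case [([203.6, 272.3], 0.64)]
latch_pivot [([179.3, 267.7], 0.29)]
lever_end [([167.6, 287.3], 0.52), ([169.1, 266.7], 0.47)]
lever_press [([170.0, 268.2], 0.54)]
loop_hinge [([176.2, 266.9], 0.49)]
loop_bar [([175.7, 251.5], 
[... 829 characters left out ...]
x [([237.1, 386.9], 0.62)]
battery_9v [([267.4, 369.0], 0.69), ([178.8, 234.2], 0.57)]
wrist {'fx': 359.52661088593464, 'fy': 359.52661088593464, 'cx': 272.23792128611643, 'cy': 204.90147668819807, 'T_tool_cam': array([[-2.00631093e-04, -9.66347114e-01, -2.57241548e-01,
         6.50822493e-02],
       [ 9.99999702e-01, -3.85806070e-04,  6.69376900e-04,
        -4.34803661e-04],
       [-7.46095787e-04, -2.57241337e-01,  9.66346903e-01,
        -1.41331386e-01],
       [ 0.00000000e+00,  0.00000000e+00,  0.00000000e+00,
         1.00000000e+00]])}
case []
latch_pivot []
lever_end []
lever_press []
loop_hinge []
loop_bar []
keeper_seat []
keeper_lip []
transformer []
fuse_box []
battery_9v []
```

View pics/scene0.png

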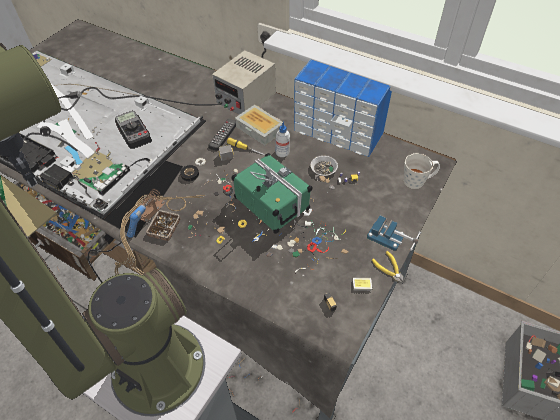

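View pics/top0.png

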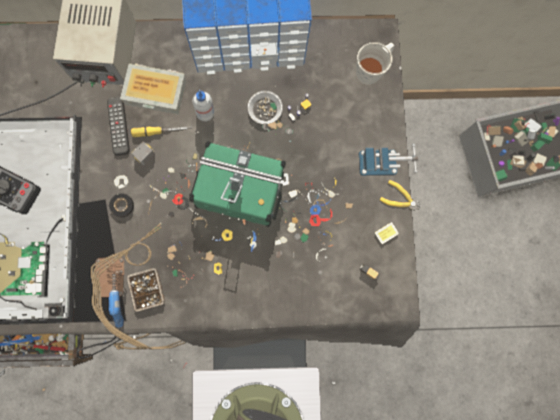

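```bash
cat > h.py <<'E'
import numpy as np
from scipy.spatial.transform import Rotation as R
def Rm(rpy): return R.from_euler('xyz',rpy).as_matrix()
def ray(im,p,T=None):
    d=np.array([(p[1]-im["cx"])/im["fx"],(p[0]-im["cy"])/im["fy"],1.])
    if T is None: Rw=Rm(im["rotation"]); o=np.array(im["xyz"])
    else: Rw=T[:3,:3]; o=T[:3,3]
    d=Rw@d; return o,d/np.linalg.norm(d)
def atz(im,p,z,T=None):
    o,d=ray(im,p,T); return o+d*(z-o[2])/d[2]
def tri(rays):
    A=np.zeros((3,3));b=np.zeros(3)
    for o,d in rays:
        P=np.eye(3)-np.outer(d,d);A+=P;b+=P@o
    x=np.linalg.solve(A,b); res=[np.linalg.norm((np.eye(3)-np.outer(d,d))@(x-o)) for o,d in rays]
    return x,res
def toolT(s):
    T=np.eye(4);T[:3,:3]=Rm(s["tool_rot"]);T[:3,3]=s["eef_pos"];return T
def proj(im,X,T=None):
    if T is None: Rw=Rm(im["rotation"]); o=np.array(im["xyz"])
    else: Rw=T[:3,:3]; o=T[:3,3]
    c=Rw.T@(np.array(X)-o); return np.array([im["cy"]+im["fy"]*c[1]/c[2],im["cx"]+im["fx"]*c[0]/c[2]])
E
python3 - <<'E'
from h import *
from bench import cams
import cv2
a=cams.get_image("scene");b=cams.get_image("top")
cv2.imwrite("pics/sz.png",cv2.resize(a["pixels"][110:290,180:400,::-1],None,fx=3.6,fy=3.3,interpolation=cv2.INTER_CUBIC))
cv2.imwrite("pics/tz.png",cv2.resize(b["pixels"][110:290,130:400,::-1],None,fx=2.9,fy=3.2,interpolation=cv2.INTER_CUBIC))
for n,p,q in [("pivot",[179.3,267.7],[184.1,238.7]),("seat",[167.6,281.4],[157.9,241.9]),("lip",[168.7,285.9],[158.9,242.2]),("bar",[175.7,251.5],[199.6,228.4]),("case",[203.6,272.3],[188.9,239.8]),("lend",[169.1,266.7],[180.2,234.9]),("trafo",[151.3,226.2],[153.3,143.8]),("fuse",[285.9,361],[237.1,386.9])]:
    print(n,tri([ray(a,p),ray(b,q)]))
print(atz(b,[184.1,238.7],.12),atz(b,[158,242],.119),atz(b,[267,369],0))
E
```

```text
pivot (array([0.59639511, 0.0272453 , 0.14361819]), [np.float64(0.0027052825498397872), np.float64(0.002705282549839738)])
seat (array([0.66205879, 0.01855322, 0.13995524]), [np.float64(0.002506784779062774), np.float64(0.00250678477906278)])
lip (array([0.66664152, 0.01297958, 0.13148547]), [np.float64(0.0044876994622644745), np.float64(0.004487699462264552)])
bar (array([0.54896873, 0.04992689, 0.19232093]), [np.float64(0.004108965958140569), np.float64(0.004108965958140291)])
case (array([0.61593492, 0.02964415, 0.00372748]), [np.float64(0.0004781383238070172), np.float64(0.0004781383238070875)])
lend (array([0.59818   , 0.03253538, 0.18371916]), [np.float64(0.0008030416368262838), np.float64(0.0008030416368264065)])
trafo (array([0.71070491, 0.27822793, 0.03798035]), [np.float64(0.00029762536662855655), np.float64(0.0002976253666287365)])
fuse (array([ 0.47583082, -0.35254622,  0.02077157]), [np.float64(0.0005469904578574603), np.float64(0.0005469904578574204)])
[0.6035045  0.02638425 0.12      ] [0.66935513 0.01731845 0.119     ] [ 0.40034223 -0.30515399  0.        ]
```

View pics/sz.png

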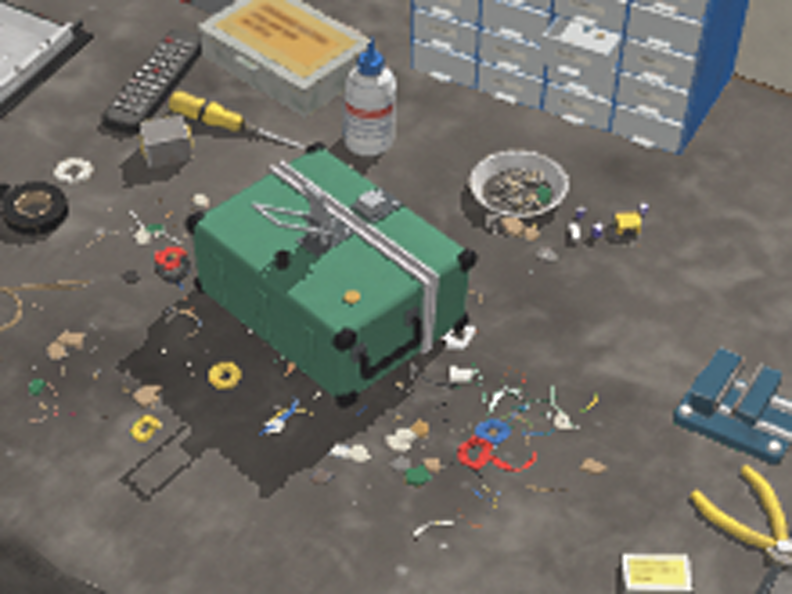

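View pics/tz.png

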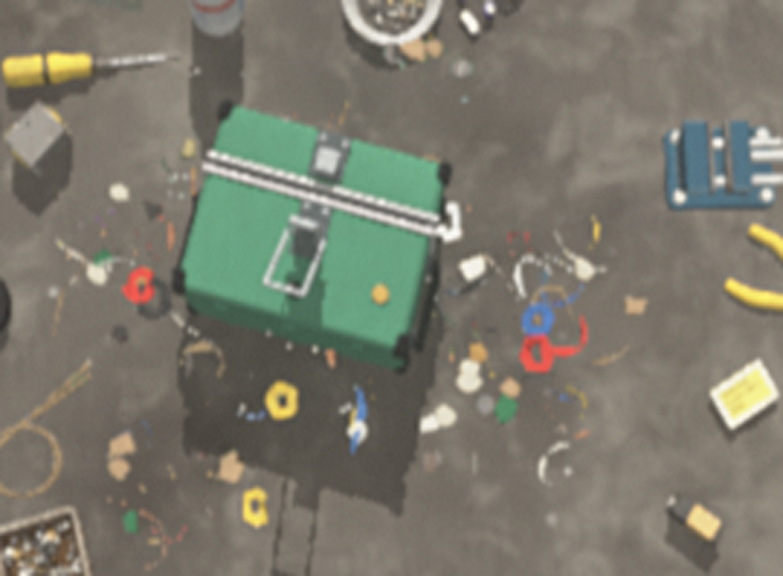

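Emit:
{"fn": "step_arm", "kwargs": {"commands": "0 -2.9 -2.5 -1.2 0 0 0;0 -2.9 -2.5 -1.2 0 0 0;0 -2.9 -2.5 -1.2 0 0 0;0 -2.9 -2.5 -1.2 0 0 0;0 -2.9 -2.5 -1.2 0 0 0;0 -2.9 -2.5 -1.2 0 0 0;0 -2.9 -2.5 -1.2 0 0 0;0 -2.9 -2.5 -1.2 0 0 0", "force": 60}}

```text
time: 2.7
eef_pos: [0.3456, 0.3065, 0.328]
tool_rot: [3.141, 0.0, 2.825]
contact_force: [1.1, 0.9, -0.5]
width: 0.0005
```

Emit:
{"fn": "step_arm", "kwargs": {"commands": "0 -2.9 -2.5 -0.7 0 0 0;0 -2.9 -2.5 -0.7 0 0 0;0 -2.9 -2.5 -0.7 0 0 0;0 -2.9 -2.5 -0.7 0 0 0;0 -2.9 -2.5 -0.7 0 0 0;0 -2.9 -2.5 -0.7 0 0 0;0 -2.9 -2.5 -0.7 0 0 0;0 -2.9 -2.5 -0.7 0 0 0"}}

```text
time: 3.5
eef_pos: [0.5038, 0.044, 0.3838]
tool_rot: [3.141, 0.0, 2.825]
contact_force: [0.4, 0.6, 0.3]
width: 0.0001
```

```bash
python3 - <<'E'
from h import *
from bench import sensors,cams,models
import cv2,pickle
s=sensors.read_state(); im=cams.get_image("wrist"); T=toolT(s)@im["T_tool_cam"]
cv2.imwrite("pics/w1.png",im["pixels"][:,:,::-1]); pickle.dump((s,im,T),open("w1.pkl","wb"))
D={}
for t in ["latch_pivot","lever_end","loop_bar","keeper_seat","keeper_lip","case"]:
    D[t]=[(x["point"],round(x["score"],2)) for x in models.pinpoint(t,"wrist")[:2]]; print(t,D[t])
for t,z in [("latch_pivot",.12),("keeper_seat",.119),("keeper_lip",.1265),("case",0)]:
    if D[t]: print(t,atz(im,D[t][0][0],z,T))
E
```

```text
latch_pivot [([250.7, 293.8], 0.84)]
lever_end []
loop_bar [([225.1, 294.7], 0.73), ([237.5, 461.3], 0.47)]
keeper_seat []
keeper_lip []
case [([230.9, 291.4], 0.84)]
latch_pivot [0.6070543  0.03742093 0.12      ]
case [0.62363775 0.03580697 0.        ]
```

View pics/w1.png

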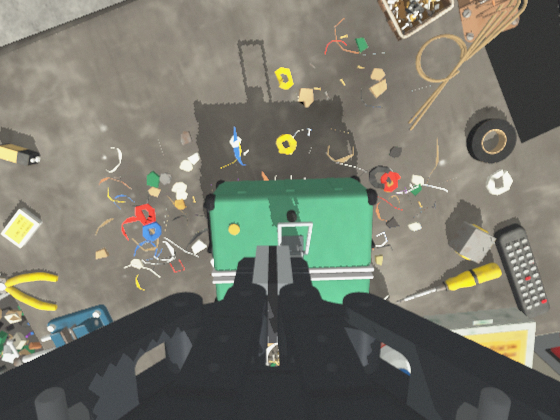

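```bash
python3 - <<'E'
from h import *
from bench import cams
import cv2,pickle
s,im,T=pickle.load(open("w1.pkl","rb"))
cv2.imwrite("pics/w1z.png",cv2.resize(im["pixels"][165:300,195:390,::-1],None,fx=4,fy=4,interpolation=cv2.INTER_CUBIC))
b=cams.get_image("top")
cv2.imwrite("pics/tz1.png",cv2.resize(b["pixels"][135:235,180:300,::-1],None,fx=6,fy=6,interpolation=cv2.INTER_CUBIC))
E
```

```text
(no output)
```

View pics/w1z.png

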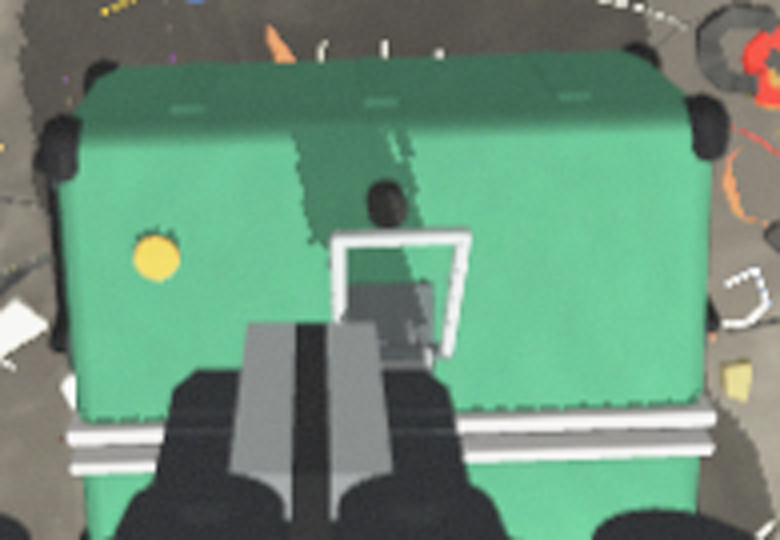

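View pics/tz1.png

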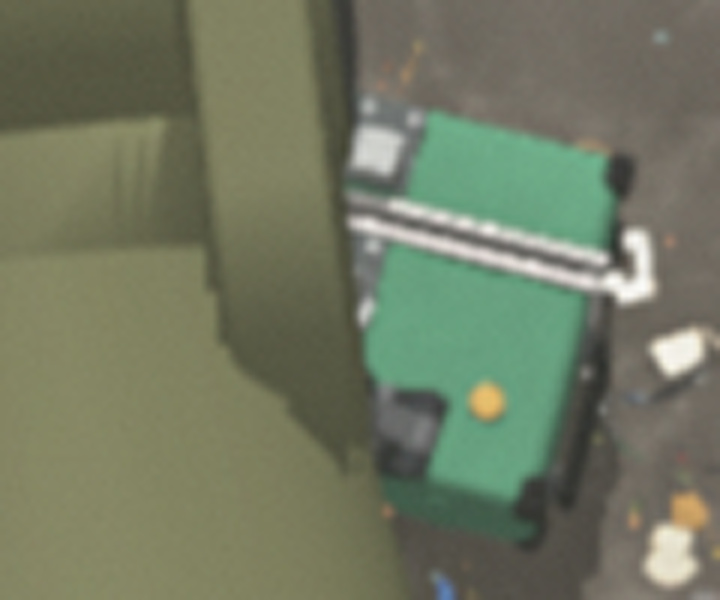

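```bash
python3 - <<'E'
from h import *
from bench import cams
import cv2,pickle
s,im,T=pickle.load(open("w1.pkl","rb"))
f=lambda u,v:[165+v/4,195+u/4]
def seg(n,p,q,z):
    A=atz(im,f(*p),z,T);B=atz(im,f(*q),z,T);d=A-B
    print(n,A,B,(A+B)/2,np.linalg.norm(d),"yaw",np.arctan2(-d[0],d[1]) if d[1]>0 else np.arctan2(d[0],-d[1]))
seg("seal",(70,425),(715,405),.112)
seg("near",(80,140),(690,128),.107)
seg("bar",(335,238),(470,234),.18)
seg("bar",(335,238),(470,234),.19)
seg("bar",(335,238),(470,234),.17)
o,d=ray(im,[224,295.5],T)
b=cams.get_image("top");a=cams.get_image("scene")
print(tri([(o,d),ray(a,[175.7,251.5]),ray(b,[199.6,228.4])]),tri([(o,d),ray(b,[199.6,228.4])]),tri([(o,d),ray(a,[175.7,251.5])]))
print(tri([ray(im,[250.7,293.8],T),ray(b,[184.1,238.7])]))
g=lambda u,v:[110+v/3.2,130+u/2.9]
# buffer in wrist
print("bufferw",atz(im,f(386,203),.115,T))
for n,p,z in [("keeperblk",(327,160),.125),("yellow",(380,293),.11)]: print(n,atz(b,g(*p),z))
print("yellow w",atz(im,f(157,258),.11,T))
A=atz(b,g(205,155),.112);B=atz(b,g(442,222),.112);d=A-B;print(A,B,np.linalg.norm(d),np.arctan2(-d[0],d[1]))
E
```

```text
seal [ 0.60485092 -0.0678667   0.112     ] [0.66127108 0.12538956 0.112     ] [0.633061   0.02876143 0.112     ] 0.20132366776774488 yaw -0.28405039905211055
near [ 0.5206547  -0.03382591  0.107     ] [0.57415765 0.14084589 0.107     ] [0.54740617 0.05350999 0.107     ] 0.182682252436093 yaw -0.2972316694393361
bar [0.55081227 0.0353276  0.18      ] [0.56042328 0.06795433 0.18      ] [0.55561778 0.05164097 0.18      ] 0.034012866109468354 yaw -0.28647199395103573
bar [0.54765239 0.03615309 0.19      ] [0.55698489 0.06783437 0.19      ] [0.55231864 0.05199373 0.19      ] 0.033027250432772985 yaw -0.286471993951035
bar [0.55397216 0.03450211 0.17      ] [0.56386167 0.06807429 0.17      ] [0.55891691 0.0512882  0.17      ] 0.03499848178616371 yaw -0.2864719939510332
(array([0.55058465, 0.05099846, 0.19049795]), [np.float64(0.0017209628554378778), np.float64(0.004248213211912813), np.float64(0.004263210325286244)]) (array([0.55669942, 0.04977676, 0.1728005 ]), [np.float64(0.0019204289915324124), np.float64(0.0019204289915324094)]) (array([0.55018565, 0.05321215, 0.18991254]), [np.float64(0.0024057599304589303), np.float64(0.002405759930458952)])
(array([0.60989893, 0.03182823, 0.10510739]), [np.float64(0.005561222597441871), np.float64(0.005561222597441915)])
bufferw [0.56568295 0.04774116 0.115     ]
keeperblk [0.66258565 0.01529663 0.125     ]
yellow [ 0.56073663 -0.02708152  0.11      ]
yellow w [ 0.56210085 -0.02386413  0.11      ]
[0.67251324 0.11984557 0.112     ] [ 0.6146783  -0.08097845  0.112     ] 0.20898604199047985 -0.28040067018694137
```

Emit:
{"fn": "step_arm", "kwargs": {"commands": "0 0 0.5 3 0 0 -1.8;0 0 0.5 3 0 0 0;0 0 0.4 3 0 0 0;0 0 0.4 3 0 0 0;0 0 0.4 3 0 0 0;0 0 0 2 0 0 0;0 0 0 1 0 0 0;0 0 0 0 0 0 0"}}

```text
time: 4.8
eef_pos: [0.5085, 0.0669, 0.2022]
tool_rot: [-3.141, -0.002, 2.857]
contact_force: [-0.4, 0.4, 0.6]
width: 0.0001
```

```bash
cat >> h.py <<'E'
YAW=-0.285; O=np.array([.615,.034,0.])
CX=np.array([np.cos(YAW),np.sin(YAW),0]);CY=np.array([-np.sin(YAW),np.cos(YAW),0])
def case(p): p=np.array(p)-O; return np.round(np.array([p@CX,p@CY,p[2]])*1000,1)
def world(c): c=np.array(c)/1000; return O+c[0]*CX+c[1]*CY+np.array([0,0,c[2]])
E
cat > look.py <<'E'
import sys
from h import *
from bench import sensors,cams
import cv2,pickle
tag=sys.argv[1]
s=sensors.read_state(); print(s["time"],"tcp case",case(s["eef_pos"]),"rot",np.round(s["tool_rot"],3),"F",np.round(s["contact_force"],1))
for n in sys.argv[2:]:
    im=cams.get_image(n); T=toolT(s)@im["T_tool_cam"] if n=="wrist" else None
    pickle.dump((s,im,T),open(f"{tag}_{n}.pkl","wb"))
    c=proj(im,world([0,0,130]),T); 
    w,h=(100,75)
    r0=int(np.clip(c[0]-h/2,0,420-h)) ; c0=int(np.clip(c[1]-w/2,0,560-w))
    if n=="wrist": cv2.imwrite(f"pics/{tag}_{n}.png",im["pixels"][:,:,::-1])
    else:
        print(n,"crop row0,col0",r0,c0,"x7"); cv2.imwrite(f"pics/{tag}_{n}.png",cv2.resize(im["pixels"][r0:r0+h,c0:c0+w,::-1],None,fx=7,fy=7,interpolation=cv2.INTER_CUBIC))
E
python3 look.py a wrist scene
```

```text
4.8 tcp case [-111.5    1.6  202.2] rot [-3.141e+00 -2.000e-03  2.857e+00] F [-0.4  0.4  0.6]
scene crop row0,col0 139 220 x7
```

View pics/a_wrist.png

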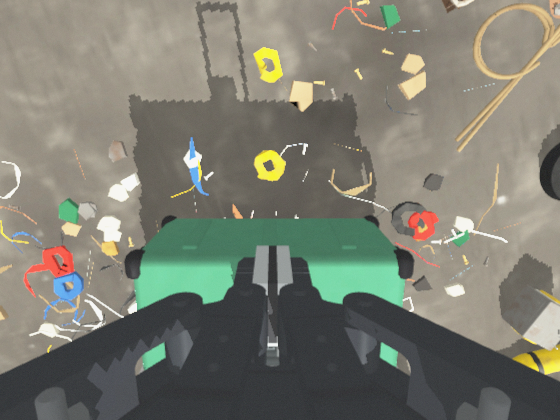

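View pics/a_scene.png

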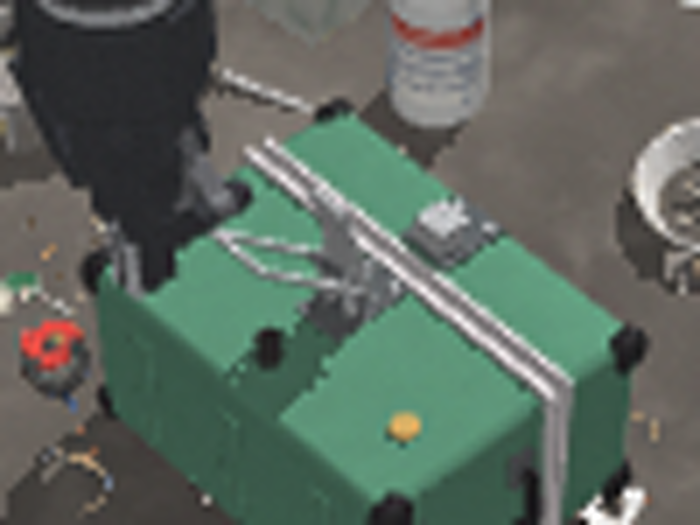

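Emit:
{"fn": "step_arm", "kwargs": {"commands": "0 -1 -0.1 1.2 0 0 0;0 -1 -0.1 1.2 0 0 0;0 -0.8 0 0 0 0 0;0 -0.8 0 -0.2 0 0 0;0 -0.8 0 -0.3 0 0 0;0 -0.8 0 -0.3 0 0 0;0 -0.8 0 -0.3 0 0 0;0 -0.8 0 -0.3 0 0 0"}}

```text
time: 5.7
eef_pos: [0.5751, 0.0453, 0.1939]
tool_rot: [3.141, 0.001, 2.856]
contact_force: [0.1, -0.3, -0.5]
width: 0.0001
```

```bash
python3 look.py b scene
```

```text
5.7 tcp case [-41.4  -0.3 193.9] rot [3.141e+00 1.000e-03 2.856e+00] F [ 0.1 -0.3 -0.5]
scene crop row0,col0 139 220 x7
```

View pics/b_scene.png

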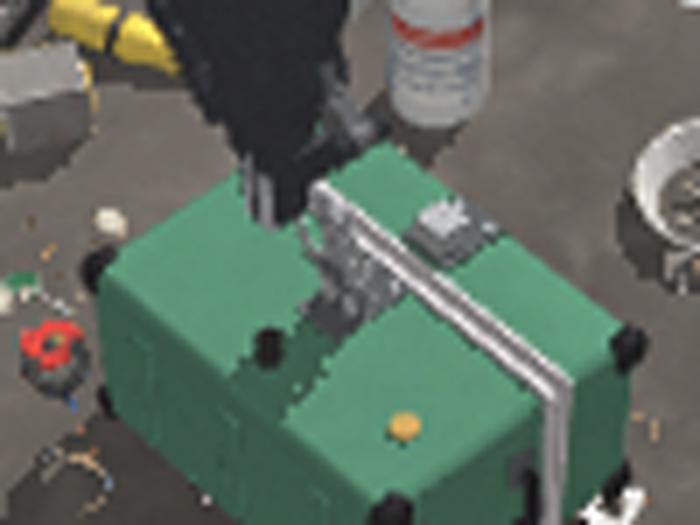

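Emit:
{"fn": "step_arm", "kwargs": {"commands": "0 -0.8 0 -0.2 0 0 0;0 -0.8 0 0 0 0 0;0 -0.7 0 0 0 0 0;0 -0.5 0 0 0 0 0;0 0 0 0 0 0 0;0 2 0 0 0 0 0;0 2 0 0 0 0 0;0 2 0 0 0 0 0"}}

```text
time: 6.55
eef_pos: [0.5426, 0.0546, 0.195]
tool_rot: [-3.141, -0.001, 2.856]
contact_force: [0.6, 0.4, -0.6]
width: -0.0004
```

```bash
python3 look.py c scene
```

```text
6.55 tcp case [-75.3  -0.6 195. ] rot [-3.141e+00 -1.000e-03  2.856e+00] F [ 0.6  0.4 -0.6]
scene crop row0,col0 139 220 x7
```

View pics/c_scene.png

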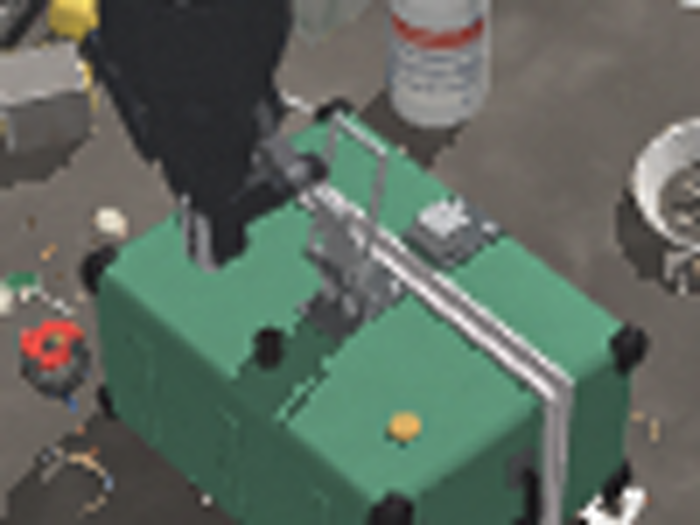

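Emit:
{"fn": "step_arm", "kwargs": {"commands": "0 -1 0 1.5 0 0 0;0 -1 0 1.5 0 0 0;0 -0.8 0 0 0 0 0;0 -0.8 0 0 0 0 0;0 -0.8 0 0 0 0 0;0 0 0 0 0 0 0;0 0 0 0 0 0 0;0 0 0 0 0 0 0"}}

```text
time: 7.4
eef_pos: [0.5857, 0.0422, 0.1655]
tool_rot: [3.142, 0.0, 2.856]
contact_force: [1.3, -0.5, 0.6]
width: -0.0003
```

```bash
python3 look.py d scene wrist
```

```text
7.4 tcp case [-30.4  -0.4 165.5] rot [3.142 0.    2.856] F [ 1.3 -0.5  0.6]
scene crop row0,col0 139 220 x7
```

View pics/d_scene.png

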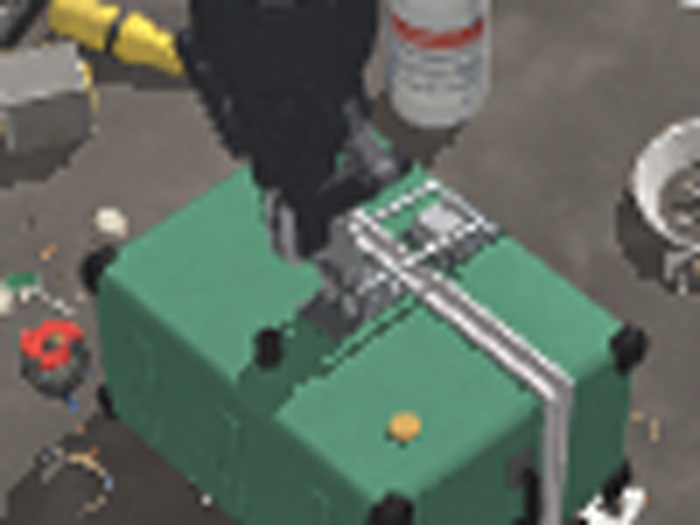

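View pics/d_wrist.png

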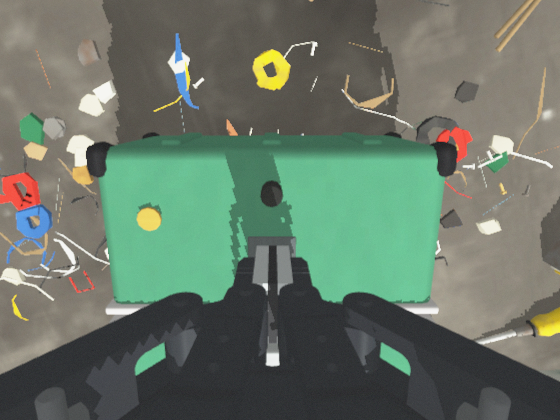

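Emit:
{"fn": "step_arm", "kwargs": {"commands": "0 -0.4 0 0 0 0 0;0 -0.4 0 0 0 0 0;0 -0.4 0 0 0 0 0;0 -0.4 0 0 0 0 0;0 -0.4 0 0 0 0 0;0 -0.3 0 0 0 0 0;0 0 0 0 0 0 0;0 0 0 0 0 0 0"}}

```text
time: 8.3
eef_pos: [0.6082, 0.0354, 0.1653]
tool_rot: [-3.141, 0.001, 2.856]
contact_force: [-0.6, 0.5, 0.4]
width: -0.0
```

```bash
python3 look.py e scene wrist
```

```text
8.3 tcp case [ -7.   -0.5 165.3] rot [-3.141e+00  1.000e-03  2.856e+00] F [-0.6  0.5  0.4]
scene crop row0,col0 139 220 x7
```

View pics/e_scene.png

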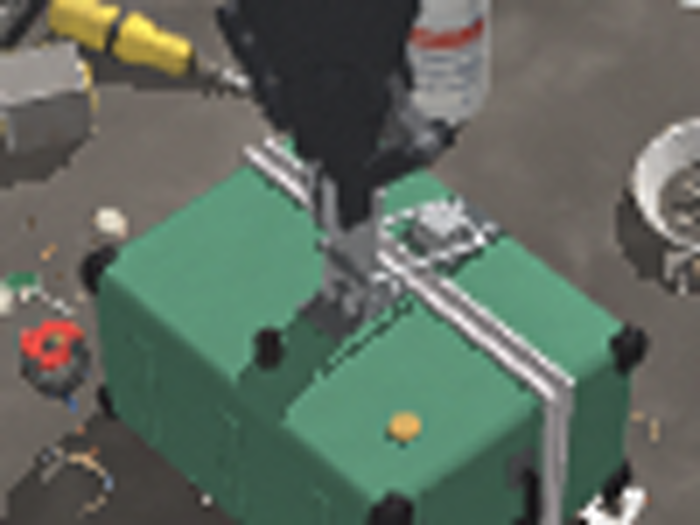

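View pics/e_wrist.png

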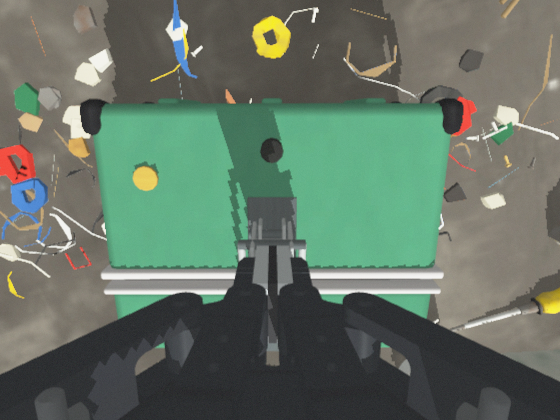

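Emit:
{"fn": "step_arm", "kwargs": {"commands": "0 1.5 0 0 0 0 0;0 2 0 -2 0 0 0;0 2 0 -3 0 0 0;0 2 0 -3 0 0 0;0 2 0 -2 0 0 0;0 0 0 0 0 0 0"}}

```text
time: 9.0
eef_pos: [0.5167, 0.063, 0.269]
tool_rot: [3.139, 0.005, 2.857]
contact_force: [0.0, -0.2, 0.3]
width: 0.0001
```

```bash
python3 look.py f scene; python3 - <<'E'
from h import *
from bench import models
import pickle
s,a,_=pickle.load(open("f_scene.pkl","rb"))
for t in ["loop_bar","keeper_seat","lever_end"]:
    print(t,[(x["point"],round(x["score"],2)) for x in models.pinpoint(t,"scene")[:2]])
for n,c in [("seat ajar",[60,0,119]),("bar dropped y+",[60,15,114.5]),("bar dropped y-",[60,-15,114.5]),("on lip y+",[58,15,128]),("on lip y-",[58,-15,128]),("lever tip 1.85",[-10+16.5+5.8,0,179]),("lever tip1.4",[-10-10+6,0,180]),("piv",[-10,0,120])]:
    p=proj(a,world(c)); print(n,p.round(1),"zoom",((p-[139,220])*7+3)[::-1].round())
E
```

```text
9.0 tcp case [-1.025e+02  2.000e-01  2.690e+02] rot [3.139 0.005 2.857] F [ 0.  -0.2  0.3]
scene crop row0,col0 139 220 x7
loop_bar [([169.7, 285.6], 0.54)]
keeper_seat [([168.5, 283.8], 0.68)]
lever_end [([164.6, 268.2], 0.66)]
seat ajar [170.1 284.4] zoom [454. 220.]
bar dropped y+ [168.5 281.2] zoom [431. 210.]
bar dropped y- [173.6 287.6] zoom [476. 245.]
on lip y+ [165.9 280.6] zoom [427. 191.]
on lip y- [171.  287.1] zoom [473. 227.]
lever tip 1.85 [164.4 272.6] zoom [371. 181.]
lever tip1.4 [168.5 266.1] zoom [326. 210.]
piv [181.2 267.7] zoom [337. 298.]
```

View pics/f_scene.png

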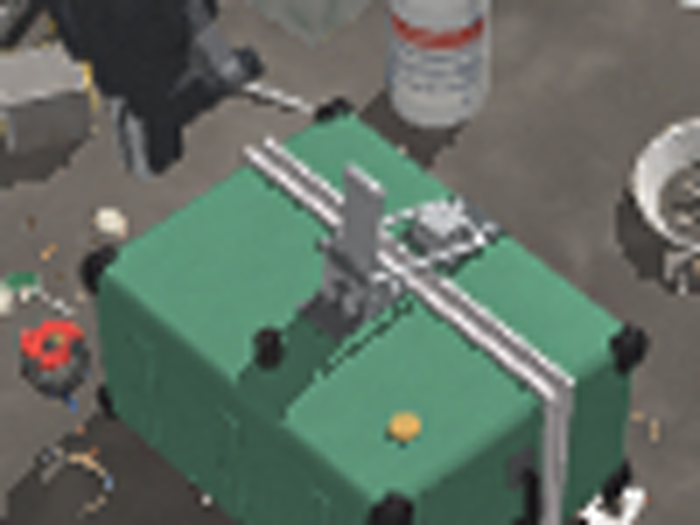

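Emit:
{"fn": "step_arm", "kwargs": {"commands": "0 -2.5 0 -0.5 0 0 0;0 -2.5 0 0 0 0 0;0 -3 0 0 0 0 0;0 -3 0 0 0 0 0;0 -3 0 0 0 0 0;0 -3 0 0 0 0 0;0 -3 0 0 0 0 0;0 0 0 0 0 0 0"}}

```text
time: 10.0
eef_pos: [0.711, 0.0044, 0.266]
tool_rot: [-3.14, -0.003, 2.854]
contact_force: [-0.3, -0.5, -1.0]
width: -0.0001
```

```bash
python3 look.py g wrist; python3 - <<'E'
from h import *
from bench import models
import pickle,cv2
s,a,T=pickle.load(open("g_wrist.pkl","rb"))
for t in ["loop_bar","keeper_seat","keeper_lip","lever_end","loop_hinge","latch_pivot"]:
    print(t,[(x["point"],round(x["score"],2)) for x in models.pinpoint(t,"wrist")[:2]])
for n,c in [("seat ajar",[60,0,119]),("lever tip 1.85",[-10+16.5+5.8,0,179]),("piv",[-10,0,120])]:
    print(n,proj(a,world(c),T).round(1))
c=proj(a,world([40,0,120]),T);r0,c0=int(c[0]-60),int(c[1]-80);print(r0,c0)
cv2.imwrite("pics/g_z.png",cv2.resize(a["pixels"][r0:r0+120,c0:c0+160,::-1],None,fx=5,fy=5,interpolation=cv2.INTER_CUBIC))
E
```

```text
10.0 tcp case [100.5  -1.4 266. ] rot [-3.140e+00 -3.000e-03  2.854e+00] F [-0.3 -0.5 -1. ]
loop_bar [([145.2, 274.3], 0.93)]
keeper_seat [([139.7, 268.7], 0.8)]
keeper_lip [([142.2, 269.2], 0.83)]
lever_end [([63.8, 272.7], 0.77), ([65.9, 269.7], 0.59)]
loop_hinge [([63.1, 270.1], 0.67), ([50.9, 273.3], 0.63)]
latch_pivot [([52.7, 277.1], 0.8)]
seat ajar [141.9 274.4]
lever tip 1.85 [ 69.7 274.9]
piv [ 46.4 274.4]
55 194
```

View pics/g_z.png

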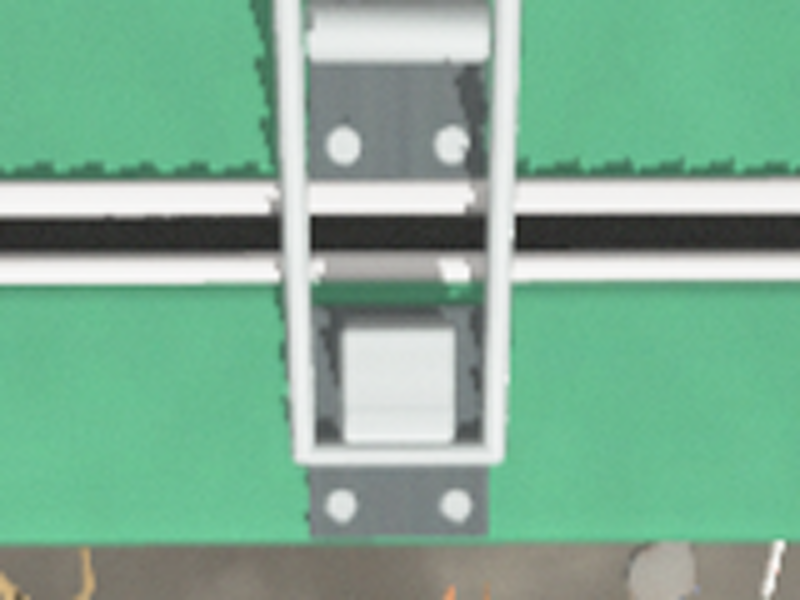

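Emit:
{"fn": "step_arm", "kwargs": {"commands": "0 2.2 0.1 1 0 0 0;0 2.2 0 2 0 0 0;0 2.1 0 2 0 0 0;0 0 0 2 0 0 0;0 0 0 2 0 0 0;0 0 0 1 0 0 0;0 0 0 0 0 0 0"}}

```text
time: 11.05
eef_pos: [0.6452, 0.0255, 0.1693]
tool_rot: [-3.141, -0.002, 2.856]
contact_force: [-0.7, -0.0, 0.2]
width: 0.0001
```

```bash
python3 look.py h scene
```

```text
11.05 tcp case [ 31.4   0.3 169.3] rot [-3.141e+00 -2.000e-03  2.856e+00] F [-0.7 -0.   0.2]
scene crop row0,col0 139 220 x7
```

View pics/h_scene.png

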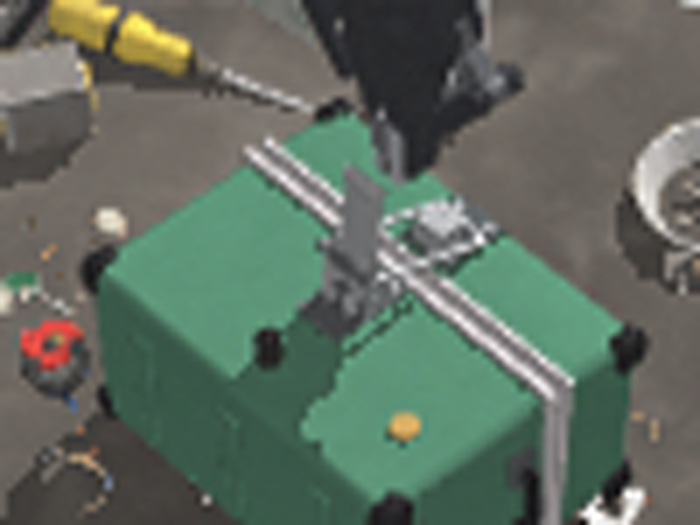

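Emit:
{"fn": "step_arm", "kwargs": {"commands": "0 0.6 0 0 0 0 0;0 0.6 0 0 0 0 0;0 0.6 0 0 0 0 0;0 0.6 0 0 0 0 0;0 0.7 0 0 0 0 0;0 0.7 0 0.1 0 0 0;0 0.5 0 0.1 0 0 0;0 0.5 0 0.1 0 0 0"}}

```text
time: 11.9
eef_pos: [0.6021, 0.0385, 0.1679]
tool_rot: [3.142, 0.004, 2.856]
contact_force: [8.4, -2.7, -2.7]
width: 0.0001
```

Emit:
{"fn": "step_arm", "kwargs": {"commands": "0 0.5 0 0.2 0 0 0;0 0.3 0 0.15 0 0 0;0 0 0 0 0 0 0"}}

```text
time: 12.2
eef_pos: [0.5948, 0.0406, 0.1645]
tool_rot: [3.141, 0.005, 2.856]
contact_force: [8.0, -1.9, 0.1]
width: -0.0
```

```bash
python3 look.py i scene
```

```text
12.2 tcp case [-21.2   0.7 164.5] rot [3.141 0.005 2.856] F [ 8.  -1.9  0.1]
scene crop row0,col0 139 220 x7
```

View pics/i_scene.png

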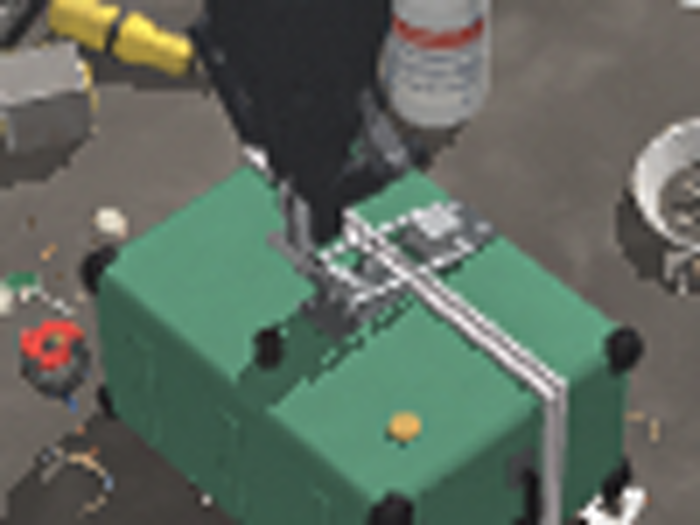

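Emit:
{"fn": "step_arm", "kwargs": {"commands": "0 0.4 0 0.2 0 0 0;0 0.4 0 0.24 0 0 0;0 0.4 0 0.34 0 0 0;0 0.35 0 0.35 0 0 0;0 0.3 0 0.4 0 0 0;0 0.3 0 0.4 0 0 0;0 0.1 0 0.1 0 0 0"}}

```text
time: 12.95
eef_pos: [0.5704, 0.0476, 0.1431]
tool_rot: [-3.142, -0.001, 2.856]
contact_force: [1.8, 0.0, 0.9]
width: -0.0001
```

```bash
python3 look.py j scene
```

```text
12.95 tcp case [-46.6   0.5 143.1] rot [-3.142e+00 -1.000e-03  2.856e+00] F [1.8 0.  0.9]
scene crop row0,col0 139 220 x7
```

View pics/j_scene.png

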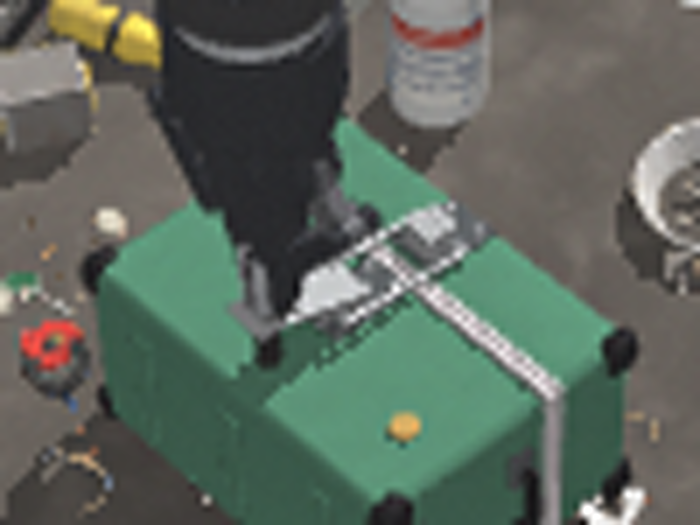

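Emit:
{"fn": "step_arm", "kwargs": {"commands": "0 0.2 0 0.3 0 0 0;0 0.2 0 0.3 0 0 0;0 0.2 0 0.2 0 0 0;0 0.1 0 0.1 0 0 0;0 0 0 0 0 0 0"}}

```text
time: 13.5
eef_pos: [0.5638, 0.0495, 0.1341]
tool_rot: [-3.141, -0.001, 2.856]
contact_force: [0.4, -1.2, -0.3]
width: -0.0003
```

```bash
python3 look.py k scene
```

```text
13.5 tcp case [-53.4   0.5 134.1] rot [-3.141e+00 -1.000e-03  2.856e+00] F [ 0.4 -1.2 -0.3]
scene crop row0,col0 139 220 x7
```

View pics/k_scene.png

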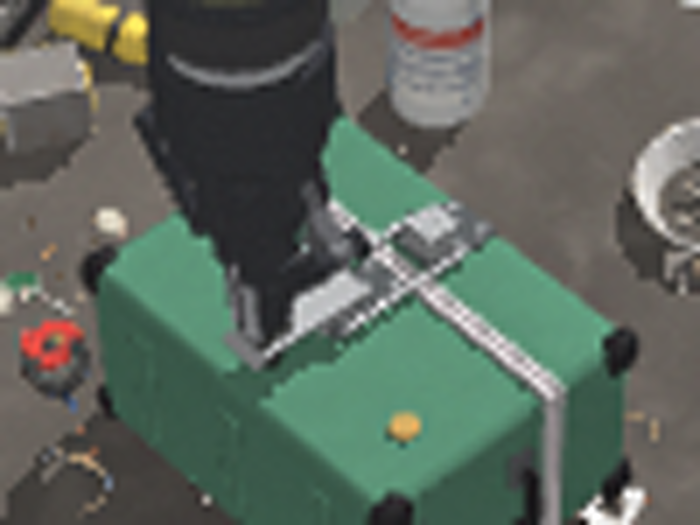

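Emit:
{"fn": "step_arm", "kwargs": {"commands": "0 0 0 0.1 0 0 0;0 0 0 0.1 0 0 0;0 0 0 0.1 0 0 0;0 0 0 0.1 0 0 0;0 0 0 0 0 0 0"}}

```text
time: 14.05
eef_pos: [0.5643, 0.0494, 0.1303]
tool_rot: [-3.141, -0.0, 2.856]
contact_force: [-1.1, 0.4, -0.6]
width: 0.0
```

Emit:
{"fn": "step_arm", "kwargs": {"commands": "0 0 0 0.1 0 0 0;0 0 0 0.1 0 0 0;0 0 0 0 0 0 0"}}

```text
time: 14.35
eef_pos: [0.5645, 0.0494, 0.1286]
tool_rot: [3.142, 0.0, 2.856]
contact_force: [-0.2, -0.5, 1.0]
width: 0.0
```

Emit:
{"fn": "step_arm", "kwargs": {"commands": "0 0 0 0.1 0 0 0;0 0 0 0.1 0 0 0;0 0 0 0 0 0 0"}}

```text
time: 14.65
eef_pos: [0.5645, 0.0495, 0.1277]
tool_rot: [3.141, 0.001, 2.856]
contact_force: [-4.3, -0.1, 10.0]
width: -0.0001
```

```bash
python3 look.py l scene
```

```text
14.65 tcp case [-52.8   0.7 127.7] rot [3.141e+00 1.000e-03 2.856e+00] F [-4.3 -0.1 10. ]
scene crop row0,col0 139 220 x7
```

View pics/l_scene.png

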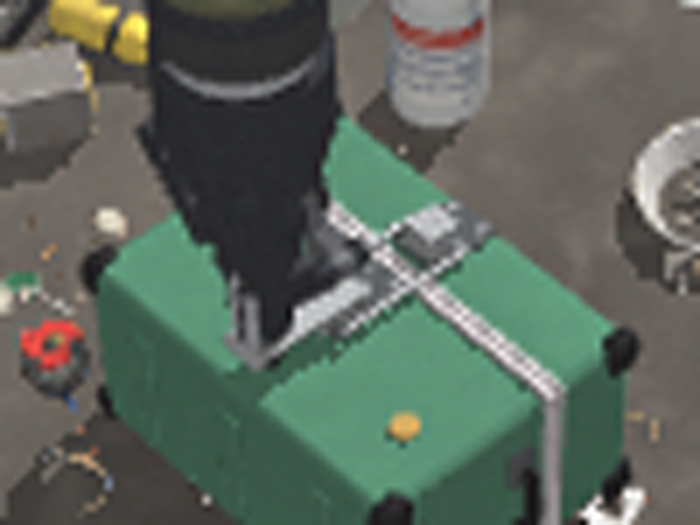

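Emit:
{"fn": "step_arm", "kwargs": {"commands": "0 0 0 0.05 0 0 0;0 0 0 0 0 0 0"}}

```text
time: 14.9
eef_pos: [0.5645, 0.0495, 0.1275]
tool_rot: [3.141, 0.001, 2.856]
contact_force: [-4.7, -0.2, 12.9]
width: 0.0002
```

Emit:
{"fn": "step_arm", "kwargs": {"commands": "0 0 0 0.05 0 0 0;0 0 0 0.03 0 0 0;0 0 0 0 0 0 0"}}

```text
time: 15.2
eef_pos: [0.5645, 0.0495, 0.1273]
tool_rot: [3.141, 0.001, 2.856]
contact_force: [-6.8, -0.2, 16.7]
width: -0.0002
```

Emit:
{"fn": "step_arm", "kwargs": {"commands": "0 0 0 0.03 0 0 0;0 0 0 0 0 0 0;0 0 0 0 0 0 0;0 0 0 0 0 0 0;0 0 0 0 0 0 0;0 0 0 0 0 0 0;0 0 0 0 0 0 0"}}

```text
time: 15.9
eef_pos: [0.5644, 0.0495, 0.1271]
tool_rot: [3.141, 0.001, 2.856]
contact_force: [-6.6, -0.3, 18.1]
width: 0.0002
```

Emit:
{"fn": "step_arm", "kwargs": {"commands": "0 0 0 0 0 0 0;0 0 0 0 0 0 0"}}

```text
time: 16.1
eef_pos: [0.5645, 0.0495, 0.1272]
tool_rot: [3.141, 0.001, 2.856]
contact_force: [-6.9, 0.2, 18.2]
width: -0.0001
```

Emit:
{"fn": "step_arm", "kwargs": {"commands": "0 0 0 -0.1 0 0 0;0 0 0 -0.3 0 0 0;0 0 0 -1 0 0 0;0 0 0 -3 0 0 0;0 2 0 -3 0 0 0;0 3 0 -3 0 0 0;0 3 0 -2 0 0 0;0 0 0 0 0 0 0"}}

```text
time: 16.9
eef_pos: [0.4867, 0.0728, 0.2525]
tool_rot: [3.14, 0.003, 2.858]
contact_force: [0.3, -0.0, 0.3]
width: 0.0002
```

```bash
python3 look.py m scene wrist
```

```text
16.9 tcp case [-134.     1.1  252.5] rot [3.140e+00 3.000e-03 2.858e+00] F [ 0.3 -0.   0.3]
scene crop row0,col0 139 220 x7
```

View pics/m_scene.png

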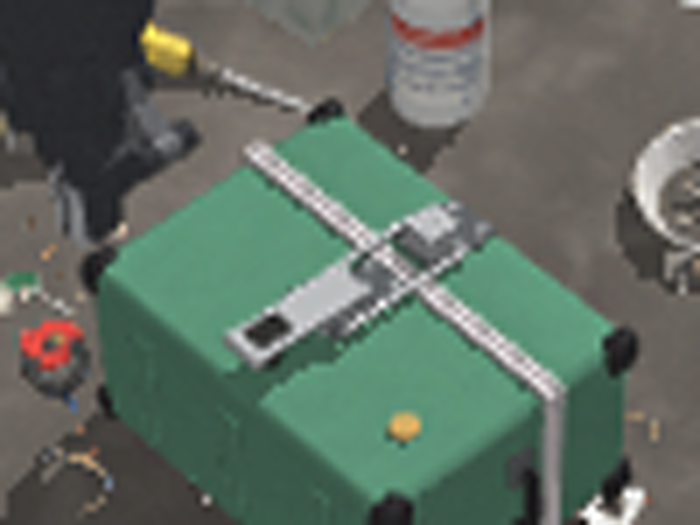

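View pics/m_wrist.png

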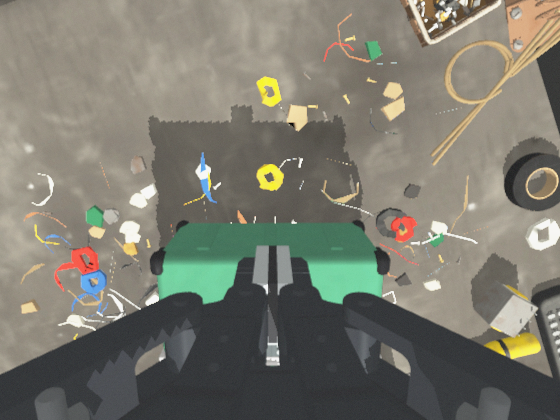

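```bash
python3 - <<'E'
from bench import r,sensors
print(sensors.read_state()["time"]); print(r.job_done())
E
```

```text
17.0
the job is handed in; nothing more can be done
None
```

The latch is closed and I handed the job in at 17.0 s of robot time; the system gives no verdict.

- **Loop:** I flipped it over to the lid with the closed fingers, then leaned the lever to about 1.85 rad. The wrist picture then showed the bar down behind the keeper.
- **Lever:** I swung it back, which took about 8 N at the two readings taken on the way. It went over centre by itself and met its buffer at about flat. I held about 19.4 N on it for roughly 0.8 s, and that was the highest force reading I saw.
- **Last checks:** The scene picture after letting go shows the lever flat, the lid gap closed, the loop taut to the keeper, and the robot clear of the case at about 0 N. The fingers never went near the transformer, fuse box or battery.
- **Not directly confirmed:** In that last picture the keeper hides the bar, so I infer it is hooked from the tension and the closed gap. I judged the lid angle by eye and did not measure it. The top camera placed the latch pivot about 10 mm to one side of the wrist camera's reading; I went with the wrist reading, and the contacts agreed with it.

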